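Unpin the type holder and lay it on the setting slab

ROBOT

A 6-joint arm with a two-finger parallel gripper is mounted at the origin on the work surface. World frame = base frame: x ahead of the robot, y to its left, z up, the work surface at z = 0. Lengths are in m, angles in rad, forces in N, time in s.
With the tool pointing down it reaches from about 0.375 to 0.75 m from the base axis. Payload 9 kg.
Tool frame: the origin (TCP) lies midway between the tips of the shut fingers; the grasp point (between the pads) lies 19 mm behind it; z points along the fingers, y is the direction in which the jaws open and shut (so a half turn about z gives the same grasp; the last joint's range is limited). The gripper opens to 85 mm and grips with 20 to 120 N. Pads are 22 mm wide; open, the fingers measure 114 mm over their backs; the gripper's body (76 mm by 85 mm) begins 54 mm behind the grasp point. The pads swing forward as they close: fully open they stand 13 mm farther back than shut.
Start: joints at [1.105, 0.104, 0.097, 1.564, 0, 1.353], TCP at [0.147, 0.582, 0.231] pointing down, gripper open.
Joint ranges: [-2.99, 2.99], [-0.84, 1.86], [-1.1, 1.16], [-1.84, 2.11], [-1.51, 1.56], [-3.14, 3.14]. Speed limits (rad/s): [2.22, 2.22, 2.57, 3.14, 3.14, 3.14].

INTERFACE

Orientations are given as a rotation vector (axis times angle).
In Python, from plant import env gives the robot as it stands.
- The arm moves only by the tool send_rows, never from a script. Its argument "rows" is a list of rows, each an object of numbers: "dx", "dy", "dz": the shift along the tool's x, y, z in mm; "roll": the turn about the tool's z in rad. In form: [{"dx": .., "dy": .., "dz": .., "roll": ..}, ...]. A call has 1 to 10 rows; each row is the pose to reach, as a shift and turn from the pose commanded when the call began, along the tool's axes at that moment; what a row does not reach only later rows make up. A row lasts 1/12 s, in which the tool goes at most 41.7 mm and 7.16 degrees, less where a joint would pass 70% of its speed; a pose out of reach is approached as far as the arm can. A call with a gripper value outside its range is refused whole. "claw" is the opening, from 0 (shut) to 1 (fully open), set as the call begins (left out, the last holds). The fingers move at their own pace and stop on an object; "force" is the grip in N (left out, the last holds). Time passes only in rows, so rows that repeat a pose let the fingers close. It gives the time, the measured TCP pose, the force and the opening at its end, in the units of the state.
- env.state(): the state, without advancing time (a new reading comes with each control period).
- env.snapshot(name): name is "scene" or "top" or "wrist"; returns the picture (384x512x3 uint8, red, green, blue); there is no depth.
- env.calibration(name): a dict with "fx", "fy", "cx", "cy" (pixels), "k1" (the pictures are not rectified: a ray, as slopes to the right and down, at radius r is drawn at 1 + k1 r^2 times it, then the intrinsics apply), "position" and "rotation" of the camera in the world; the wrist camera has in their place "tool_from_camera" (4x4, takes a point from camera to tool coordinates, whose origin is the TCP and whose axes are the flange's). Camera axes: x right, y down, z forward; pixel columns grow to the right and rows downward; lengths in m; the calibration is good to about 2 mm. A picture is of the moment at which its call begins: read the wrist's pose just before it. calibration takes no time and is no camera call.
- env.hand_in(): hands the job in, once; it reports no verdict.
The state is a dict: "clock": time; "joints": joint angles; "joint_velocities": joint speeds; "effort": joint torques, N m; "ee_pos": TCP position; "tcp_rot": TCP orientation; "ft_force": force on the tool from outside, world axes, zero at the start; "moment": the same for the moment, N m; "gripper_width": finger opening in m.
Only numpy, scipy, OpenCV 4.12 (cv2) and the standard library are available. Lean on these libraries where they do the work, as an engineer would, in place of code of your own. Each camera call takes 0.05 s, during which the arm holds its last target.

TASK

The brass type holder is locked in the grey dock by a red-headed pin. Draw the pin straight up out of its bore and park it in the yellow side notch of the dock, hanging upright by its neck, fully home in the notch; then draw the type holder out of the dock by sliding it forwards and gently lay it flat, right way up, with its brass block well on the white setting slab. Leave the other things on the bench where they are.

Things in the scene. Friction and masses are not known exactly. Their poses are not given: they have to be found in the camera images.
- dock: Fixed grey dock, foot 225 x 80 x 8 mm. Origin: bench surface, on the axis of the vertical pin bore; z up; -x is the way the holder slides out. A block 34 mm high, 44 to 70 wide, from x -104 to +30, carries the holder. Under an aluminium bridge (see bore) is the slot for the holder's tongue, 42 wide, 12.5 high. The yellow notch plate stands on a bracket at x = +90.
- bore (a point): Mouth of the pin bore: on the bore's axis, on top of the bridge, 54.5 mm above the bench; axes as the dock's. The bridge is 8 mm thick and spans x -26 to +30 mm, y -35 to +35 mm. The bore is 18 to 19 mm wide and goes down through bridge and block to the bench.
- notch (a point): Parking seat: middle of the notch, on TOP of its level 6 mm plate; (90, 0, 100) mm in the dock frame, same axes. A U slot 14 mm wide, open to the dock's +y; flared mouth ends 33 mm to +y of the seat, closed root 7 mm to -y. Plate 62 to 80 mm wide in x. Its post stands 20 mm to -y of the seat; below the notch it is free down to the 8 mm foot.
- pin: Loose pin, 109 mm long, about 120 g. Origin: foot of the stem; z towards the head. Stem 16 mm dia. up to 46, flange 26 dia. to 51, neck 10 dia. to 69, red round head 30 dia. to 109. Starts upright in the bore, flange on the bridge, foot 8.5 mm over the bench; raise it 50 mm or more to clear the bridge. Only the neck fits the notch, from the side.
- pin_neck (a point): On the pin's axis at the underside of the head (top of the neck), 69 mm above the pin's foot. Parked, the head rests on the plate and this point is at notch. Grip the upper half of the head to keep fingers clear of the plate.
- holder: Loose type holder, 208 mm long, about 450 g, flat underside. Origin: underside, centre of the eye in its tongue; z up, handle to -x. Tongue 36 wide, 10 thick, x +24 to -34; brass block 44 wide, 34 high, x -34 to -104; wooden handle 27 dia., x -114 to -184, axis 19 above the underside. Starts at z = 34 mm on the dock's axes; tongue leaves the bridge after 55 mm along the dock's -x.
- holder_block (a point): Centre of the underside of the holder's brass block (70 long, 44 wide, 34 mm high), 69 mm from the holder's origin along its -x; axes as the holder's. The holder balances near here; the block can be gripped across its 44 mm width.
- slab: Fixed white marble setting slab, 140 x 140 x 12 mm. Origin: centre of its underside, on the bench; its top is 12 mm above the bench.
- fob_brown: Brown leather key fob with brass plate, 75 x 40 x 6 mm, lying flat; bystander, origin under its centre.
- fob_plum: Plum leather key fob with brass plate, 75 x 40 x 6 mm, lying flat; bystander, origin under its centre.
- scissors: Scissors with black rings, about 190 mm long, lying flat; bystander, origin under the pivot.
- foil_spool: Gold foil spool with white flanges, 64 mm dia., 56 mm high, standing; bystander, origin under its centre.
- die_block: Brass die block, 70 x 50 x 25 mm; bystander, origin under its centre.
- glue_bottle: Bottle with orange cap, 52 mm dia., 130 mm high, standing; bystander, origin under its centre.
Mind the look-alikes: they are no part of the job. There is more than one size of the holder; the one meant has the size given above.

How it is judged:
On the way, in this order (a step that is already met when the one before it is completed fails the run):
1. the pin is drawn clear of the bore and bridge, with the holder still home in the dock (z of pin in the frame of dock above 0.055 m and x of holder in the frame of dock between -0.015 and 0.015 m), for 0.05 s.
2. the pin hangs parked in the yellow notch, with the holder still home in the dock (horizontal distance between pin_neck and notch below 0.009 m and z of pin_neck in the frame of notch between -0.005 and 0.005 m and angle between pin's own z axis and vertical below 0.15 rad and x of holder in the frame of dock between -0.015 and 0.015 m), for 0.3 s.
3. the holder lies on the slab (x of holder_block in the frame of slab between -0.05 and 0.05 m and y of holder_block in the frame of slab between -0.05 and 0.05 m and z of holder_block in the frame of slab between 0.008 and 0.018 m and angle between holder's own z axis and vertical below 0.1 rad), for 0.2 s.
At the end, for the whole second after the job is handed in: Pin hangs in the notch: neck top within 9 mm of the seat sideways, 5 mm in height, within 0.15 rad of upright. Holder on the slab, right way up, flat within 0.1 rad, block centre within 50 mm of the slab centre along each slab side, underside 8 to 18 mm above the bench. Both at rest (all of step 3 and horizontal distance between pin_neck and notch below 0.009 m and z of pin_neck in the frame of notch between -0.005 and 0.005 m and angle between pin's own z axis and vertical below 0.15 rad and linear speed of each of pin, holder below 0.02 m/s); the robot touches nothing.
It fails at once if a bystander was shifted by more than 30 mm (distance of any of fob_brown, fob_plum, scissors, foil_spool, die_block, glue_bottle from where it was at the start of the episode above 0.03 m).
It fails at once if the holder was dropped or pressed hard onto the slab (over 80 N) (contact force between holder and slab above 80 N).
It also fails if it takes over 54 s, if anything falls off the work surface, if the arm or the gripper's body presses on something with over 40 N, if the wrist force passes 120 N, or if a joint passes its speed limit or range.

## Working session

There is one attempt and no reset: what is moved stays moved. The work goes in short steps, Python scripts to look and compute and a tool call to move; the robot and the scene stay as the last step left them, time stands still between calls to the robot, and variables do not carry over. Pictures are saved under pics/ and viewed, and the job is handed in when it is done.

Besides the shell and the picture viewer there is one more tool, called after "Request:" as name([rows], argument=value, ...), one row to a line, values as JSON. send_rows: Moves the arm, as the interface text tells. Its arguments: {"type":"object","properties":{"rows":{"type":"array","items":{"type":"object","properties":{"dx":{"type":"number"},"dy":{"type":"number"},"dz":{"type":"number"},"roll":{"type":"number"}}}},"claw":{"type":"number"},"force":{"type":"number"}},"required":["rows"]}

```bash
ls; mkdir -p pics
python3 - <<'E'
from plant import env
import cv2
print(env.state())
for n in ("scene","top"):
    print(n,env.calibration(n))
    im=env.snapshot(n); cv2.imwrite(f"pics/{n}0.png",im[:,:,::-1])
print(env.calibration("wrist"))
E
```

```text
pics
{'clock': 0.0, 'joints': array([1.10528004e+00, 1.04654970e-01, 9.64711642e-02, 1.56392221e+00,
       2.65896018e-05, 1.35310025e+00]), 'joint_velocities': array([-0.00063178,  0.00113305,  0.00010022, -0.00094617,  0.00078791,
        0.0006281 ]), 'effort': array([-7.97286179e-05, -5.56928229e+01,  5.03648043e+01,  1.69260486e-02,
       -1.81131400e-04,  3.00707359e-05]), 'ee_pos': array([0.14700039, 0.58136625, 0.23054934]), 'tcp_rot': array([-3.88222331e-01, -3.11704511e+00,  1.92410931e-03]), 'ft_force': array([-0.09003624,  0.01985055, -0.33818347]), 'moment': array([ 0.0178788 ,  0.01292552, -0.00175911]), 'gripper_width': 0.08547784417665691}
scene {'fx': 350.36408721379803, 'fy': 350.36408721379803, 'cx': 253.62331481030876, 'cy': 188.10073299000302, 'k1': 0.02518935550178108, 'position': array([ 1.18892668, -0.17846936,  0.72192669]), 'rotation': array([-1.85172871, -1.63370534,  0.64626998])}
top {'fx': 407.56131518627114, 'fy': 407.56131518627114, 'cx': 254.94528978386143, 'cy': 192.85391409094174, 'k1': -0.0648685177925434, 'position': array([ 0.50726612, -0.07567072,  1.26626556]), 'rotation': array([-2.17720394,  2.18040056, -0.05856707])}
{'fx': 265.6602056354787, 'fy': 265.6602056354787, 'cx': 256.4422863528074, 'cy': 190.35524063365716, 'k1': -0.0633569676816556, 'tool_from_camera': array([[ 5.07545171e-04, -9.49286662e-01, -3.14411475e-01,
         8.08375865e-02],
       [ 9.99999422e-01,  7.79982643e-04, -7.40692565e-04,
         1.02168415e-03],
       [ 9.48365066e-04, -3.14410917e-01,  9.49286509e-01,
        -1.42138515e-01],
       [ 0.00000000e+00,  0.00000000e+00,  0.00000000e+00,
         1.00000000e+00]])}
```

View pics/scene0.png

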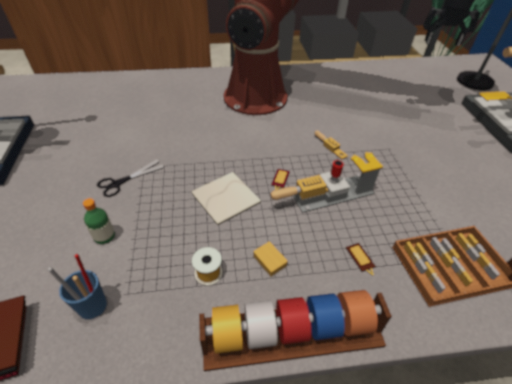

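View pics/top0.png

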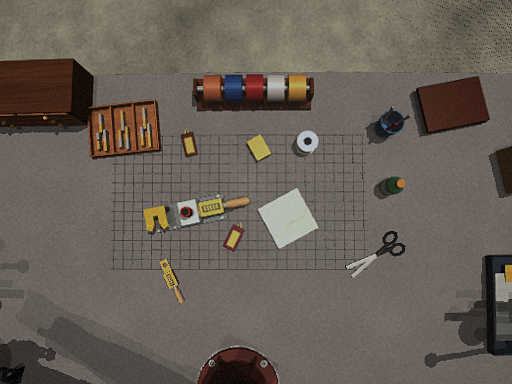

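```bash
cat > h.py <<'E'
import numpy as np, cv2
from scipy.spatial.transform import Rotation as R
def cam(env,n,st=None):
    c=env.calibration(n)
    if n=="wrist":
        st=st or env.state()
        T=np.eye(4);T[:3,:3]=R.from_rotvec(st["tcp_rot"]).as_matrix();T[:3,3]=st["ee_pos"]
        M=T@c["tool_from_camera"];return c,M[:3,:3],M[:3,3]
    return c,R.from_rotvec(c["rotation"]).as_matrix(),np.array(c["position"])
def ray(C,px):
    c,Rm,p=C
    d=np.array([(px[0]-c["cx"])/c["fx"],(px[1]-c["cy"])/c["fy"]]);u=d.copy()
    for _ in range(20): u=d/(1+c["k1"]*(u@u))
    v=Rm@np.array([u[0],u[1],1]);return p,v/np.linalg.norm(v)
def onz(C,px,z):
    p,v=ray(C,px);return p+v*(z-p[2])/v[2]
def proj(C,P):
    c,Rm,p=C;q=Rm.T@(np.array(P)-p);u=q[:2]/q[2];u=u*(1+c["k1"]*(u@u))
    return u*[c["fx"],c["fy"]]+[c["cx"],c["cy"]]
def tri(rs):
    A=0;b=0
    for p,v in rs:
        M=np.eye(3)-np.outer(v,v);A=A+M;b=b+M@p
    X=np.linalg.solve(A,b);return X,[np.linalg.norm((np.eye(3)-np.outer(v,v))@(X-p)) for p,v in rs]
E
python3 - <<'E'
import cv2
from h import *
from plant import env
a=cv2.imread("pics/top0.png");b=cv2.imread("pics/scene0.png")
cv2.imwrite("pics/topc.png",cv2.resize(a[150:310,130:330],None,fx=4,fy=4 if 0 else 3.7,interpolation=cv2.INTER_CUBIC))
cv2.imwrite("pics/scenec.png",cv2.resize(b[120:230,250:400],None,fx=5,fy=5,interpolation=cv2.INTER_CUBIC))
T=cam(env,"top");S=cam(env,"scene")
for p in ((0,0,0),(.147,.58,.23)): print(proj(T,p),proj(S,p))
E
```

```text
[236.76998289 386.6779858 ] [255.08407195  96.79710065]
[  8.73136145 359.33795249] [439.2805551   47.75506889]
```

View pics/topc.png

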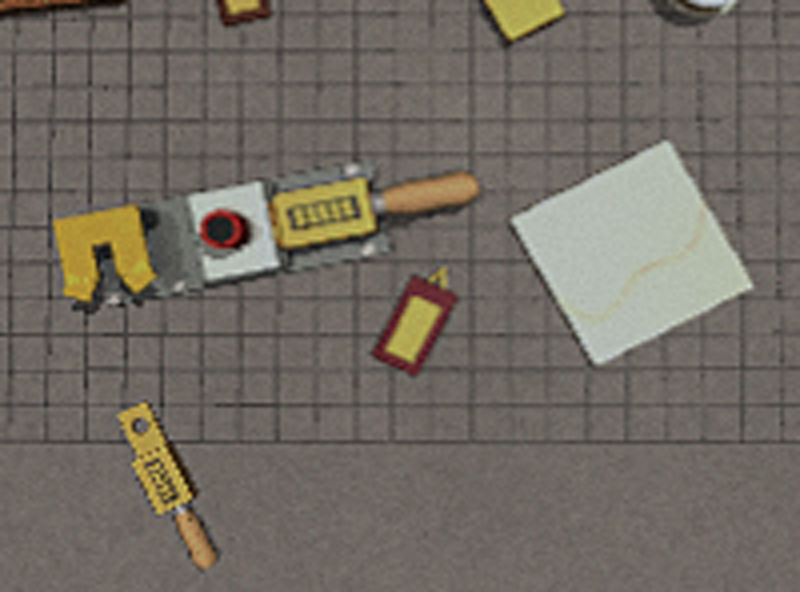

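View pics/scenec.png

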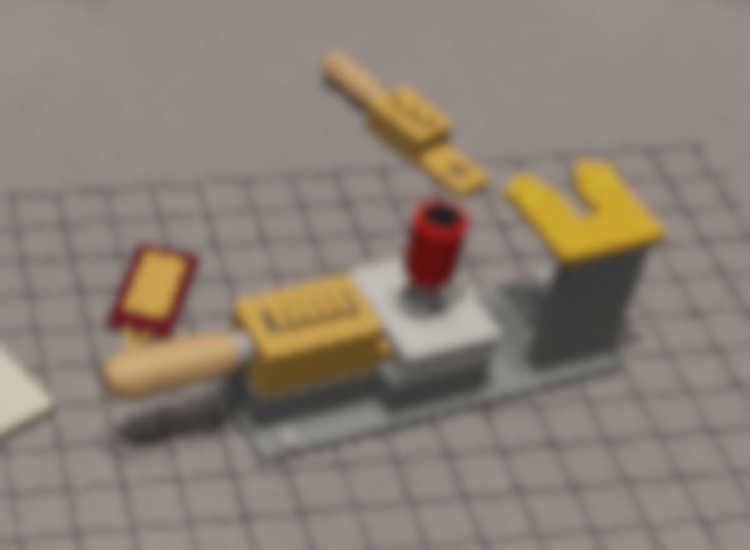

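```bash
cat > m1.py <<'E'
from h import *
from plant import env
a=cv2.imread("pics/top0.png");T=cam(env,"top")
hsv=cv2.cvtColor(a,cv2.COLOR_BGR2HSV)
def comps(m,lo=30):
    n,l,s,c=cv2.connectedComponentsWithStats(m.astype(np.uint8))
    return [(s[i],c[i],l==i) for i in range(1,n) if s[i][4]>=lo]
H,S,V=[hsv[:,:,i].astype(int) for i in range(3)]
roi=np.zeros(H.shape,bool);roi[150:300,130:330]=1
for nm,m in (("red",((H<8)|(H>172))&(S>150)&(V>70)),("yel",(H>18)&(H<32)&(S>120)&(V>120)),("white",(S<40)&(V>190)),("wood",(H>6)&(H<18)&(S>80)&(V>120))):
    for s,c,l in comps(m&roi,20):
        cs,_=cv2.findContours(l.astype(np.uint8),cv2.RETR_EXTERNAL,2)
        r=cv2.minAreaRect(cs[0]); print(nm,s,c.round(1),np.round(r[0],1),np.round(r[1],1),round(r[2],1),np.round(cv2.boxPoints(r),1).tolist())
E
python3 m1.py
```

```text
red [180 207  11  10  46] [185.5 211.6] [185.2 211.7] [9.5 9.5] 14.0 [[179.5, 215.10000610351562], [181.8000030517578, 205.89999389648438], [190.89999389648438, 208.1999969482422], [188.60000610351562, 217.39999389648438]]
red [231 233  11  18  28] [236.5 242.5] [237.  241.7] [ 3.1 18.9] 33.7 [[230.5, 248.6999969482422], [241.0, 233.0], [243.5, 234.6999969482422], [233.10000610351562, 250.39999389648438]]
yel [186 150   9   4  25] [190.1 151. ] [190.  151.5] [3. 8.] 90.0 [[186.0, 150.0], [194.0, 150.0], [194.0, 153.0], [186.0, 153.0]]
yel [251 150  20  11 131] [260.4 153.4] [260.5 155. ] [10. 19.] 90.0 [[251.0, 150.0], [270.0, 150.0], [270.0, 160.0], [251.0, 160.0]]
yel [198 198  26  19 281] [210.3 207.2] [210.  207.2] [14.5 25.1] 77.5 [[196.1999969482422, 202.8000030517578], [220.60000610351562, 197.39999389648438], [223.8000030517578, 211.60000610351562], [199.3000030517578, 217.0]]
yel [143 205  26  26 401] [155.1 216.9] [155.3 218.1] [22.7 22.6] 78.7 [[142.0, 209.1999969482422], [164.1999969482422, 204.8000030517578], [168.60000610351562, 227.10000610351562], [146.5, 231.5]]
yel 
[... 1292 characters left out ...]
030517578], [307.3999938964844, 207.8000030517578], [317.0, 227.0], [309.0, 231.0]]
white [275 231  33  17  63] [289.5 239.5] [291.4 236.3] [ 8.9 32.6] 63.4 [[274.79998779296875, 239.60000610351562], [304.0, 225.0], [308.0, 233.0], [278.79998779296875, 247.60000610351562]]
wood [226 196  24  11 126] [237.5 201.9] [237.5 201.9] [ 7.8 23.8] 76.0 [[225.0, 201.0], [248.10000610351562, 195.1999969482422], [249.89999389648438, 202.8000030517578], [226.89999389648438, 208.5]]
wood [174 288   9  12  46] [177.8 293.8] [177.7 294.1] [12.5  4.9] 66.8 [[173.0, 289.29998779296875], [177.39999389648438, 287.3999938964844], [182.39999389648438, 298.79998779296875], [177.89999389648438, 300.79998779296875]]
```

```bash
cat > m2.py <<'E'
from h import *
from plant import env
T=cam(env,"top")
pin=onz(T,(185.3,211.7),.1155)
bl=onz(T,(210.1,207.2),.068)   # block top
hd=onz(T,(237.5,201.9),.060)
br=onz(T,(187.9,212.3),.0545)
ax=[onz(T,p,.1) for p in ((142,209.2),(164.2,204.8),(168.6,227.1),(146.5,231.5))]
pc=np.mean(ax,0)
print("pin",pin,"block",bl,"handle",hd,"bridge",br)
print("plate corners",np.round(ax,4))
for a,b in ((bl,pin),(hd,pin),(hd,bl)):
    d=a-b;print(np.linalg.norm(d[:2]),np.degrees(np.arctan2(-d[1],-d[0])))
sl=[onz(T,p,.012) for p in ((258.5,211.0),(296.4,189),(317.2,226.5),(279,247.8))]
print(np.round(sl,4),np.mean(sl,0))
E
python3 m2.py
python3 - <<'E'
import cv2
a=cv2.imread("pics/top0.png")
cv2.imwrite("pics/slab.png",cv2.resize(a[180:255,250:325],None,fx=8,fy=8,interpolation=cv2.INTER_NEAREST))
E
```

```text
pin [0.53379137 0.1395034  0.1155    ] block [0.54811177 0.0749795  0.068     ] handle [ 0.56401022 -0.00539386  0.06      ] bridge [0.53340572 0.14308247 0.0545    ]
plate corners [[0.5414 0.2685 0.1   ]
 [0.554  0.2039 0.1   ]
 [0.49   0.1903 0.1   ]
 [0.4772 0.2543 0.1   ]]
0.06609393188269322 102.51336688944718
0.14801484427502903 101.78038571905083
0.08193068365377654 101.18909142134345
[[ 0.5381 -0.0673  0.012 ]
 [ 0.6058 -0.1843  0.012 ]
 [ 0.4903 -0.2472  0.012 ]
 [ 0.4255 -0.1298  0.012 ]] [ 0.51494188 -0.1571681   0.012     ]
```

View pics/slab.png

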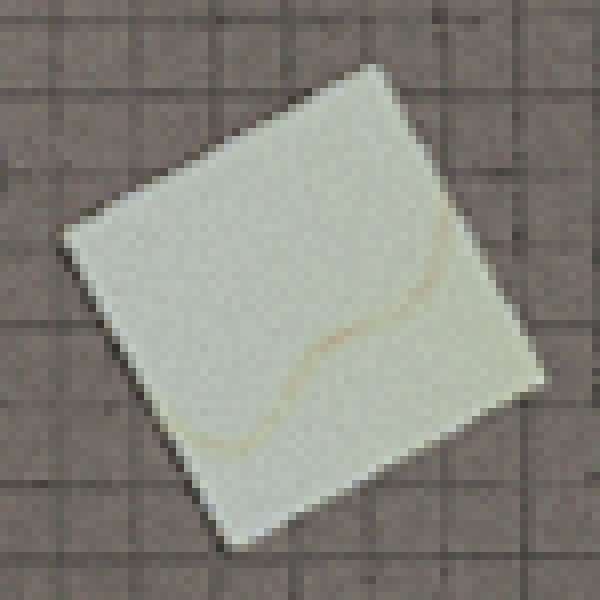

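Request:
send_rows([
  {"dx":-40,"dy":-27,"dz":-10,"roll":0.12},
  {"dx":-70,"dy":-47,"dz":-20,"roll":0.24},
  {"dx":-102,"dy":-68,"dz":-20,"roll":0.36},
  {"dx":-134,"dy":-89,"dz":-20,"roll":0.48},
  {"dx":-166,"dy":-110,"dz":-20,"roll":0.6},
  {"dx":-198,"dy":-131,"dz":-20,"roll":0.72},
  {"dx":-230,"dy":-152,"dz":-20,"roll":0.84},
  {"dx":-262,"dy":-173,"dz":-20,"roll":0.96},
  {"dx":-294,"dy":-194,"dz":-20,"roll":1.06},
  {"dx":-326,"dy":-215,"dz":-20,"roll":1.12},
])

```text
clock: 0.93
ee_pos: [0.4113, 0.2917, 0.2511]
tcp_rot: [-1.992, -2.429, 0.0]
ft_force: [0.2, 1.2, -0.0]
gripper_width: 0.0857
```

```bash
cat >> h.py <<'E'
def toolmat(st): return R.from_rotvec(st["tcp_rot"]).as_matrix()
def delta(st,target,yaz=None):
    """shift in tool mm and roll so that tool y gets azimuth yaz"""
    M=toolmat(st);d=M.T@(np.array(target)-st["ee_pos"])*1000
    az=np.arctan2(M[1,1],M[0,1]);return d.round(1),None if yaz is None else round((az-yaz+np.pi/2)%np.pi-np.pi/2,4)
E
python3 - <<'E'
from h import *
from plant import env
st=env.state();print(st["clock"],st["ee_pos"],st["joints"],toolmat(st).round(4))
print(delta(st,(.53,.159,.25),np.radians(11.5)))
E
```

```text
0.9333 [0.41127163 0.29166262 0.25111585] [ 3.56827000e-01 -1.82612723e-01 -1.46545905e-01  1.60696173e+00
  1.06813405e-04  1.73019362e+00] [[-1.961e-01  9.806e-01 -1.000e-04]
 [ 9.806e-01  1.961e-01  1.000e-04]
 [ 1.000e-04 -1.000e-04 -1.000e+00]]
(array([-153.4,   90.4,    1.1]), np.float64(-0.0033))
```

Request:
send_rows([
  {"dx":-35,"dy":20,"dz":0},
  {"dx":-70,"dy":40,"dz":0},
  {"dx":-105,"dy":60,"dz":0},
  {"dx":-135,"dy":80,"dz":0},
  {"dx":-153,"dy":90,"dz":0},
  {"dx":-153,"dy":90,"dz":0},
  {"dx":-153,"dy":90,"dz":0},
])

```text
invalid input at $.rows[0]: expected keys dx, dy, dz, roll
```

Run:
```python
from h import *
from plant import env
import pickle
st=env.state();im=env.snapshot("wrist")[:,:,::-1]
pickle.dump(st,open("st1.pkl","wb"));cv2.imwrite("pics/w1.png",im)
print(st["clock"],st["ee_pos"],st["tcp_rot"])
cv2.imwrite("pics/w1b.png",cv2.resize(im,None,fx=1.5625,fy=1.5625,interpolation=cv2.INTER_CUBIC))
```

```text
0.9333 [0.41127163 0.29166262 0.25111585] [-1.99160345e+00 -2.42945024e+00  4.94005871e-05]
```

View pics/w1b.png

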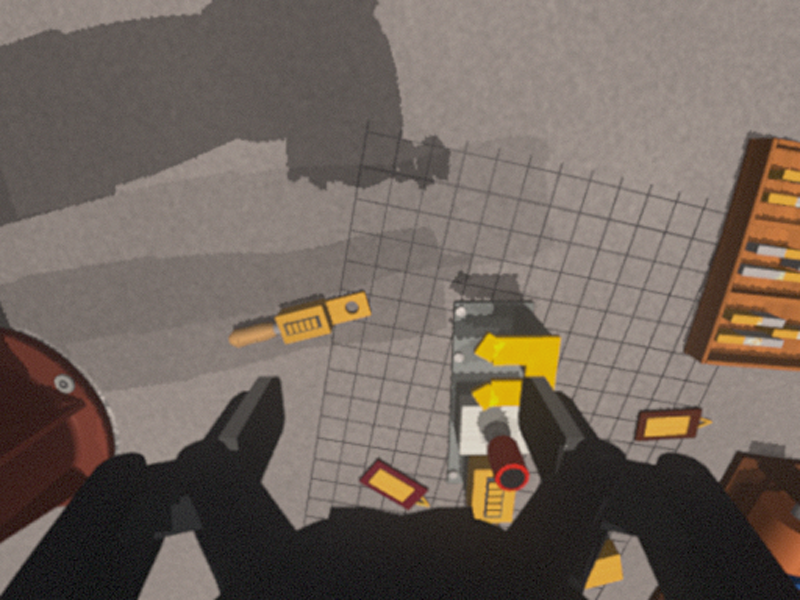

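Request:
send_rows([
  {"dx":-35,"dy":14,"dz":0,"roll":0},
  {"dx":-70,"dy":28,"dz":0,"roll":0},
  {"dx":-105,"dy":42,"dz":0,"roll":0},
  {"dx":-140,"dy":56,"dz":0,"roll":0},
  {"dx":-175,"dy":70,"dz":0,"roll":0},
  {"dx":-210,"dy":84,"dz":0,"roll":0},
  {"dx":-224,"dy":91,"dz":0,"roll":0},
  {"dx":-224,"dy":91,"dz":0,"roll":0},
  {"dx":-224,"dy":91,"dz":0,"roll":0},
])

```text
clock: 1.73
ee_pos: [0.5446, 0.092, 0.2507]
tcp_rot: [-1.986, -2.433, 0.001]
ft_force: [-0.2, 0.2, 0.1]
gripper_width: 0.0855
```

Run:
```python
from h import *
from plant import env
import pickle
st=env.state();im=env.snapshot("wrist")[:,:,::-1]
pickle.dump(st,open("st2.pkl","wb"));cv2.imwrite("pics/w2.png",im)
print(st["clock"],st["ee_pos"],st["tcp_rot"])
cv2.imwrite("pics/w2b.png",cv2.resize(im,None,fx=1.5625,fy=1.5625,interpolation=cv2.INTER_CUBIC))
```

```text
1.7333 [0.54460631 0.09195864 0.25071875] [-1.98582866e+00 -2.43255501e+00  8.37069123e-04]
```

View pics/w2b.png

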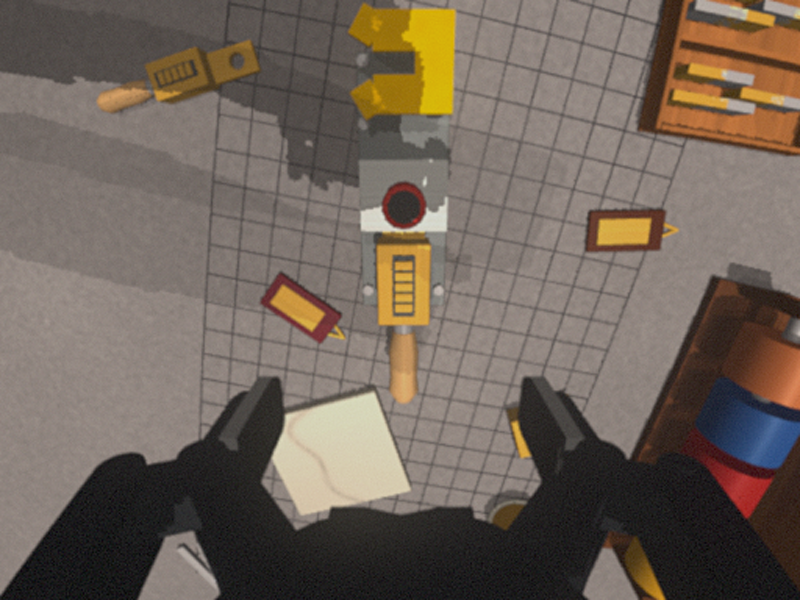

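Run:
```python
from h import *
from plant import env
import pickle
st=pickle.load(open("st2.pkl","rb"));a=cv2.imread("pics/w2.png");W=cam(env,"wrist",st)
hsv=cv2.cvtColor(a,cv2.COLOR_BGR2HSV);H,S,V=[hsv[:,:,i].astype(int) for i in range(3)]
sub=lambda m,x0,x1,y0,y1:(m&((np.arange(512)[None]>=x0)&(np.arange(512)[None]<x1)&(np.arange(384)[:,None]>=y0)&(np.arange(384)[:,None]<y1))).astype(np.uint8)
red=sub(((H<8)|(H>172))&(S>120)&(V>40),235,285,105,160)
c,_=cv2.findContours(red,cv2.RETR_EXTERNAL,1);c=max(c,key=cv2.contourArea);print("red circ",cv2.minEnclosingCircle(c),cv2.fitEllipse(c))
(cx,cy),r=cv2.minEnclosingCircle(c)
pin=onz(W,(cx,cy),.1175);print("pin",pin, "diam",np.linalg.norm(onz(W,(cx-r,cy),.1175)-onz(W,(cx+r,cy),.1175)))
pl=sub((H>18)&(H<34)&(S>150)&(V>60),220,300,0,80)
for x in range(222,294,3):
    ys=np.flatnonzero(pl[:,x]);
    if len(ys):
        g=np.flatnonzero(np.diff(ys)>2); print(x,ys[0],[(ys[i],ys[i+1]) for i in g],ys[-1])
bl=sub((H>12)&(H<34)&(S>110)&(V>90),238,280,150,212)
c,_=cv2.findContours(bl,cv2.RETR_EXTERNAL,1);c=max(c,key=cv2.contourArea);rr=cv2.minAreaRect(c);print("block",rr)
b=onz(W,rr[0],.068);print(b,[np.round(onz(W,p,.068)[:2],4) for p in cv2.boxPoints(rr)])
wd=sub((H>5)&(H<20)&(S>70)&(V>90),240,276,212,262)
c,_=cv2.findContours(wd,cv2.RETR_EXTERNAL,1);c=max(c,key=cv2.contourArea);rr=cv2.minAreaRect(c);print("handle",rr,onz(W,rr[0],.055))
```

```text
red circ ((257.8529357910156, 131.0490264892578), 14.212244033813477) ((258.0747375488281, 131.13815307617188), (25.96527671813965, 27.70351791381836), 1.0344065427780151)
pin [0.53530357 0.14525776 0.1175    ] diam 0.02899861097746519
225 16 [(np.int64(22), np.int64(58))] 61
228 10 [(np.int64(24), np.int64(56))] 66
231 4 [(np.int64(26), np.int64(54))] 71
234 3 [(np.int64(28), np.int64(52))] 75
237 5 [(np.int64(28), np.int64(51))] 74
240 6 [(np.int64(33), np.int64(48))] 72
243 6 [(np.int64(32), np.int64(48))] 72
246 6 [(np.int64(32), np.int64(48))] 72
249 6 [(np.int64(32), np.int64(48))] 72
252 6 [(np.int64(32), np.int64(48))] 72
255 6 [(np.int64(32), np.int64(48))] 72
258 6 [(np.int64(32), np.int64(48))] 72
261 6 [(np.int64(32), np.int64(48))] 72
264 6 [(np.int64(32), np.int64(48))] 72
267 6 [] 72
270 6 [] 72
273 6 [] 73
276 6 [] 73
279 6 [] 73
282 6 [] 72
285 6 [] 72
288 6 [] 72
block ((258.0, 181.5), (53.0, 34.0), 90.0)
[0.54939005 0.07842092 0.068     ] [array([0.5219, 0.1076]), array([0.5631, 0.1161]), array([0.5787, 0.0473]), array([0.5348, 0.0382])]
handle ((258.0, 235.0), (46.0, 18.0), 90.0) [ 0.56625631 -0.0029844   0.055     ]
```

Run:
```python
from h import *
from plant import env
import pickle
st=pickle.load(open("st2.pkl","rb"));W=cam(env,"wrist",st)
o=np.array([.5353,.1453]);th=np.radians(101.8);X=np.array([np.cos(th),np.sin(th)]);Y=np.array([-X[1],X[0]])
M=toolmat(st);print("tool y az",np.degrees(np.arctan2(M[1,1],M[0,1])),W[2])
def d(px,z): p=onz(W,px,z)[:2]-o; return (np.array([p@X,p@Y])*1000).round(1)
for px in ((255,5.5),(255,32.5),(255,47.5),(255,72.5),(265.5,40),(290,40),(222.5,40)): print(px,d(px,.1),d(px,.094))
print("bridge",d((231,147.5),.0545),d((286,147.5),.0545))
for q in ((90,0,.1),(90,7,.1),(90,-7,.1),(90,0,.0545)): print(q,proj(W,list(o+(X*q[0]+Y*q[1])/1000)+[q[2]]))
a=cv2.imread("pics/w2.png");cv2.imwrite("pics/w2n.png",cv2.resize(a[0:160,210:310],None,fx=5,fy=3.7*1.0,interpolation=cv2.INTER_NEAREST))
```

```text
tool y az 11.546715695210608 [0.52918126 0.17237102 0.3929159 ]
(255, 5.5) [119.3   2.4] [121.1   2.5]
(255, 32.5) [95.   2.6] [96.4  2.6]
(255, 47.5) [81.2  2.6] [82.3  2.7]
(255, 72.5) [57.6  2.8] [58.2  2.8]
(265.5, 40) [88.1 -7.9] [89.4 -8. ]
(290, 40) [ 88.2 -32.3] [ 89.4 -32.9]
(222.5, 40) [88.5 35. ] [89.7 35.7]
bridge [-27.   34.2] [-27.2 -36. ]
(90, 0, 0.1) [257.59664578  37.98958038]
(90, 7, 0.1) [250.5556658   38.02950853]
(90, -7, 0.1) [264.63877579  37.96413911]
(90, 0, 0.0545) [257.55986715  47.05750993]
```

View pics/w2n.png

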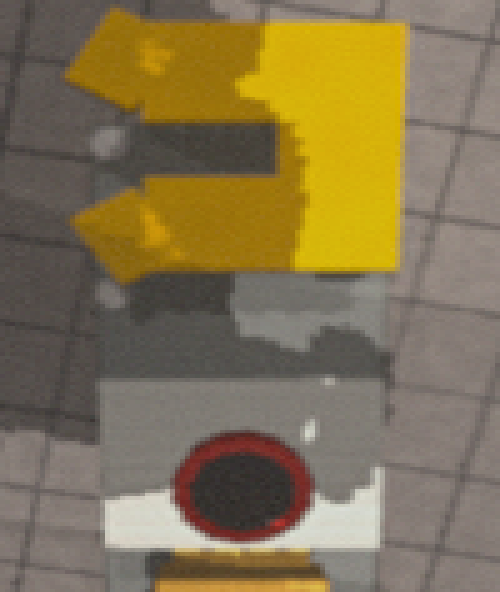

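Run:
```python
from h import *
from plant import env
st=env.state();print(delta(st,(.535,.144,.084),np.radians(11.8)))
T=cam(env,"top");S=cam(env,"scene")
b=cv2.imread("pics/scene0.png");hsv=cv2.cvtColor(b,cv2.COLOR_BGR2HSV);H,S_,V=[hsv[:,:,i].astype(int) for i in range(3)]
for P in ((.5353,.1453,.0975),(.5338,.1395,.0975)): print(proj(S,P),proj(T,P[:2]+(.1175,)))
m=(((H<8)|(H>172))&(S_>130)&(V>60));m[:150]=0;m[180:]=0;m[:,:325]=0;m[:,350:]=0
y,x=np.nonzero(m);print(x.mean(),y.mean(),x.min(),x.max(),y.min(),y.max())
```

```text
(array([ 51.9,   1.4, 167.1]), np.float64(-0.003))
[337.29255626 168.08198223] [183.13993849 211.15100495]
[335.01220422 167.86939392] [185.17010226 211.68068503]
336.3095238095238 168.96825396825398 332 342 161 177
```

Request:
send_rows([
  {"dx":30,"dy":1,"dz":10,"roll":-0.003},
  {"dx":52,"dy":1.5,"dz":35,"roll":-0.003},
  {"dx":52,"dy":1.5,"dz":65,"roll":-0.003},
  {"dx":52,"dy":1.5,"dz":95,"roll":-0.003},
  {"dx":52,"dy":1.5,"dz":120,"roll":-0.003},
  {"dx":52,"dy":1.5,"dz":140,"roll":-0.003},
  {"dx":52,"dy":1.5,"dz":155,"roll":-0.003},
  {"dx":52,"dy":1.5,"dz":164,"roll":-0.003},
  {"dx":52,"dy":1.5,"dz":167,"roll":-0.003},
  {"dx":52,"dy":1.5,"dz":167,"roll":-0.003},
])

```text
clock: 2.62
ee_pos: [0.5352, 0.1443, 0.0842]
tcp_rot: [-1.98, -2.439, 0.0]
ft_force: [-0.1, 0.3, -0.2]
gripper_width: 0.0854
```

```bash
cat > look.py <<'E'
from h import *
from plant import env
import pickle,sys
n=sys.argv[1]
st=env.state();im=env.snapshot("wrist")[:,:,::-1]
pickle.dump(st,open(n+".pkl","wb"));cv2.imwrite(f"pics/{n}.png",im)
print(st["clock"],st["ee_pos"],st["gripper_width"],st["ft_force"].round(2))
cv2.imwrite(f"pics/{n}b.png",cv2.resize(im,None,fx=1.5625,fy=1.5625,interpolation=cv2.INTER_CUBIC))
E
python3 look.py w3
```

```text
2.6167 [0.53516301 0.14429373 0.0842096 ] 0.08544710407345832 [-0.15  0.31 -0.19]
```

View pics/w3b.png

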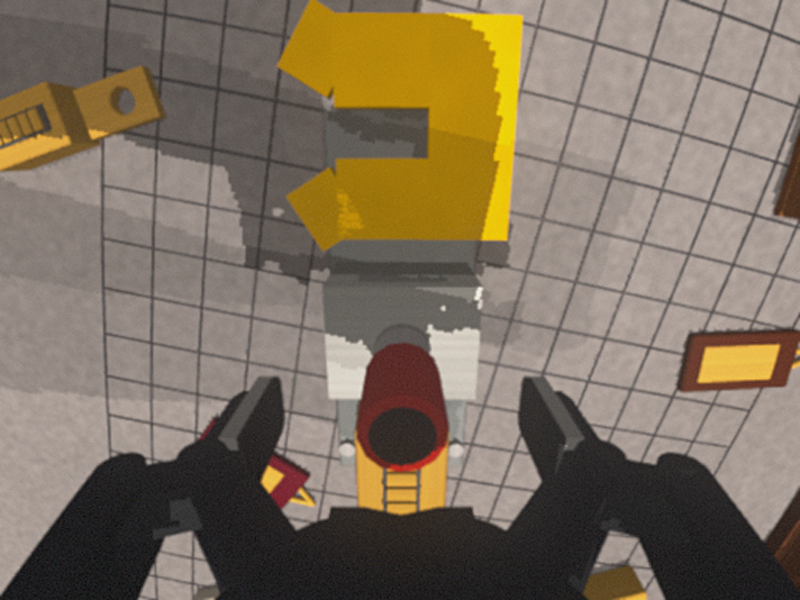

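Request:
send_rows([
  {"dx":0,"dy":0,"dz":0,"roll":0},
  {"dx":0,"dy":0,"dz":0,"roll":0},
  {"dx":0,"dy":0,"dz":0,"roll":0},
  {"dx":0,"dy":0,"dz":0,"roll":0},
  {"dx":0,"dy":0,"dz":0,"roll":0},
  {"dx":0,"dy":0,"dz":0,"roll":0},
  {"dx":0,"dy":0,"dz":0,"roll":0},
  {"dx":0,"dy":0,"dz":0,"roll":0},
], claw=0, force=40)

```text
clock: 3.33
ee_pos: [0.536, 0.1434, 0.0848]
tcp_rot: [1.981, 2.438, 0.001]
ft_force: [-1.2, -0.3, 5.2]
gripper_width: 0.0288
```

```bash
python3 look.py w4
```

```text
3.3333 [0.53596349 0.14343753 0.08481662] 0.02879964191143771 [-1.19 -0.33  5.21]
```

View pics/w4b.png

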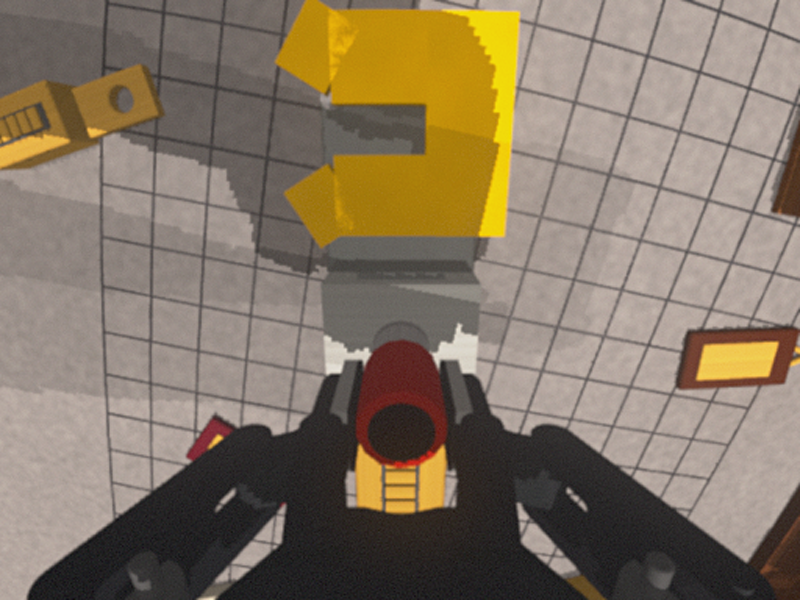

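Request:
send_rows([
  {"dx":0,"dy":0,"dz":-5,"roll":0},
  {"dx":0,"dy":0,"dz":-15,"roll":0},
  {"dx":0,"dy":0,"dz":-27,"roll":0},
  {"dx":0,"dy":0,"dz":-39,"roll":0},
  {"dx":0,"dy":0,"dz":-51,"roll":0},
  {"dx":0,"dy":0,"dz":-62,"roll":0},
  {"dx":0,"dy":0,"dz":-68,"roll":0},
  {"dx":0,"dy":0,"dz":-70,"roll":0},
  {"dx":0,"dy":0,"dz":-70,"roll":0},
])

```text
clock: 4.13
ee_pos: [0.5361, 0.1435, 0.155]
tcp_rot: [1.981, 2.438, 0.001]
ft_force: [-0.0, 0.3, -1.6]
gripper_width: 0.029
```

```bash
python3 look.py w5; python3 -c "
from plant import env;import cv2
cv2.imwrite('pics/s5.png',cv2.resize(env.snapshot('scene')[90:240,240:420,::-1],None,fx=4,fy=4,interpolation=2))"
```

```text
4.1333 [0.53608974 0.1435089  0.15497535] 0.029022739225764885 [-0.04  0.33 -1.63]
```

View pics/w5b.png

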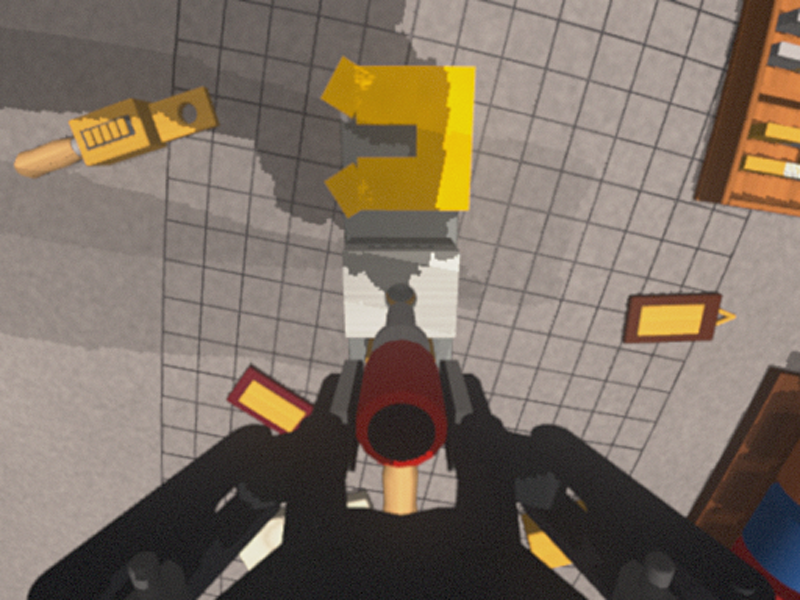

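View pics/s5.png

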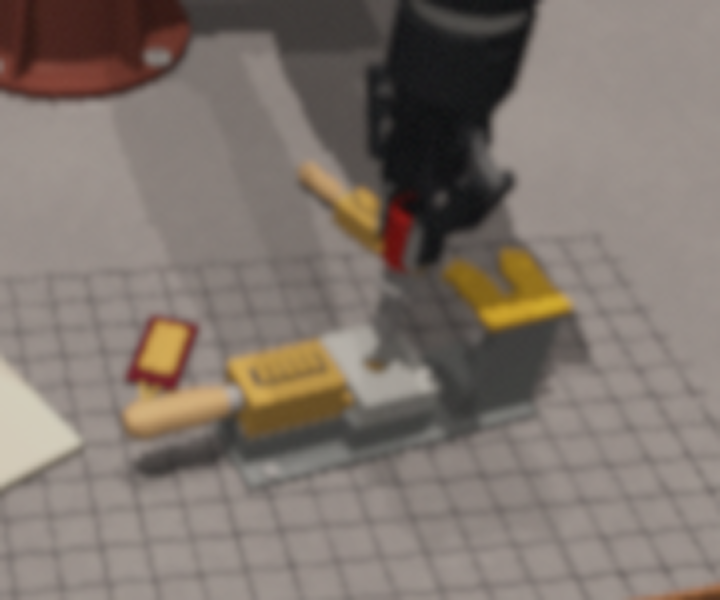

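Run:
```python
from h import *
from plant import env
import pickle
st=pickle.load(open("w5.pkl","rb"));a=cv2.imread("pics/w5.png");W=cam(env,"wrist",st)
M=toolmat(st);t=st["ee_pos"]
hsv=cv2.cvtColor(a,cv2.COLOR_BGR2HSV);H,S,V=[hsv[:,:,i].astype(int) for i in range(3)]
pl=((H>18)&(H<34)&(S>150)&(V>60))
for x in (224,230,240,250,258,262,264,266,268,280):
    ys=np.flatnonzero(pl[30:145,x])+30; g=np.flatnonzero(np.diff(ys)>2); print(x,ys[0],[(ys[i],ys[i+1]) for i in g],ys[-1])
for y in (85,90,95): xs=np.flatnonzero(pl[y,200:310])+200;print(y,xs[0],xs[-1],len(xs))
f=lambda px,z:((M.T@(onz(W,px,z)-t))*1000).round(1)
# head dark disc
dk=(V<45)&(S<90);m=np.zeros_like(dk);m[255:297,234:281]=dk[255:297,234:281]
c,_=cv2.findContours(m.astype(np.uint8),0,1);c=max(c,key=cv2.contourArea);e=cv2.fitEllipse(c);print("disc",e,f(e[0],.1877),f(e[0],.1857))
for px in ((250,79.5),(250,101),(267,90)): print(px,f(px,.1))
# stem foot
cv2.imwrite("pics/w5n.png",cv2.resize(a[170:310,210:300],None,fx=6,fy=4.2,interpolation=cv2.INTER_NEAREST))
```

```text
224 39 [(np.int64(74), np.int64(105))] 137
230 42 [(np.int64(79), np.int64(101))] 134
240 42 [(np.int64(79), np.int64(101))] 133
250 42 [(np.int64(79), np.int64(101))] 134
258 42 [(np.int64(79), np.int64(101))] 134
262 42 [(np.int64(79), np.int64(101))] 134
264 42 [(np.int64(79), np.int64(101))] 134
266 42 [(np.int64(80), np.int64(89))] 134
268 42 [] 134
280 43 [] 134
85 267 301 35
90 266 301 36
95 266 301 36
disc ((256.416259765625, 276.1297302246094), (33.321388244628906, 40.71250534057617), 88.751220703125) [  1.2   0.6 -32.7] [ -0.3   0.6 -30.7]
(250, 79.5) [97.3 -4.1 55. ]
(250, 101) [83.  -4.1 55. ]
(267, 90) [90.4  7.8 55. ]
```

View pics/w5n.png

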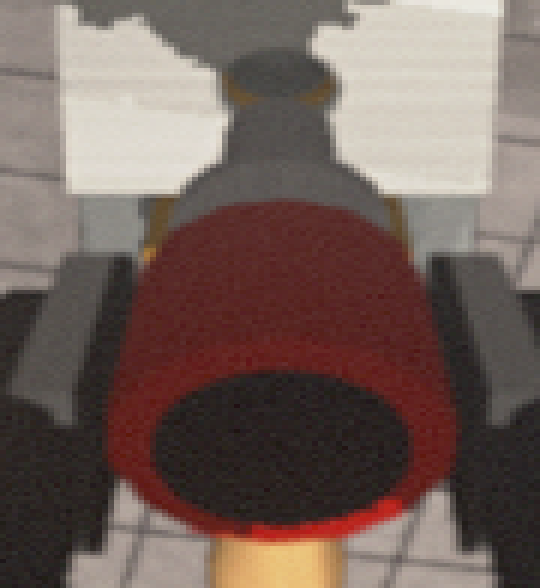

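Request:
send_rows([
  {"dx":0,"dy":-20,"dz":0,"roll":0},
  {"dx":0,"dy":-42,"dz":0,"roll":0},
  {"dx":8,"dy":-58,"dz":0,"roll":0},
  {"dx":28,"dy":-62,"dz":0,"roll":0},
  {"dx":50,"dy":-62,"dz":0,"roll":0},
  {"dx":70,"dy":-62,"dz":0,"roll":0},
  {"dx":83,"dy":-62,"dz":0,"roll":0},
  {"dx":89.5,"dy":-62,"dz":10,"roll":0},
  {"dx":89.5,"dy":-62,"dz":25,"roll":0},
  {"dx":89.5,"dy":-62,"dz":36,"roll":0},
])

```text
clock: 5.07
ee_pos: [0.4561, 0.2184, 0.1161]
tcp_rot: [-1.98, -2.438, 0.002]
ft_force: [-0.7, -0.6, -1.1]
gripper_width: 0.0289
```

Request:
send_rows([
  {"dx":0,"dy":0,"dz":5,"roll":0},
  {"dx":0,"dy":0,"dz":7.5,"roll":0},
  {"dx":0,"dy":0,"dz":7.5,"roll":0},
  {"dx":0,"dy":0,"dz":7.5,"roll":0},
])

```text
clock: 5.4
ee_pos: [0.457, 0.2181, 0.1111]
tcp_rot: [1.982, 2.437, 0.0]
ft_force: [-0.3, -0.5, -1.6]
gripper_width: 0.0292
```

```bash
python3 look.py w6; python3 -c "
from plant import env;import cv2
im=env.snapshot('scene')[:,:,::-1];cv2.imwrite('pics/s6r.png',im);cv2.imwrite('pics/s6.png',cv2.resize(im[90:240,280:430],None,fx=4,fy=4,interpolation=2))
import numpy as np
from h import *
t=np.array([.5361,.1435]);a=np.radians(101.8);X=np.array([np.cos(a),np.sin(a)]);Y=np.array([X[1],-X[0]])
st=env.state();d=st['ee_pos'][:2]-t;print(d@X,d@Y)"
```

```text
5.4 [0.45701164 0.21811989 0.11106324] 0.029186396213687505 [-0.26 -0.5  -1.62]
0.08933404393066435 -0.06185922375944884
```

View pics/w6b.png

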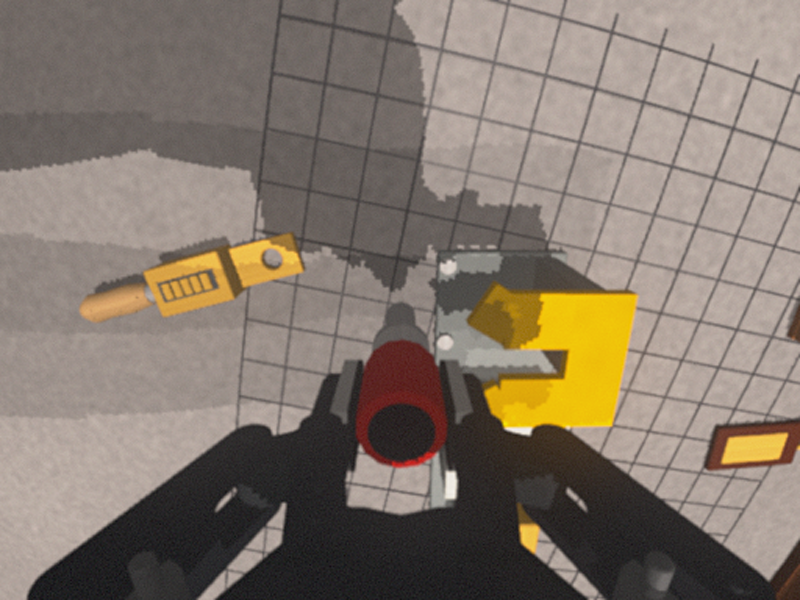

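View pics/s6.png

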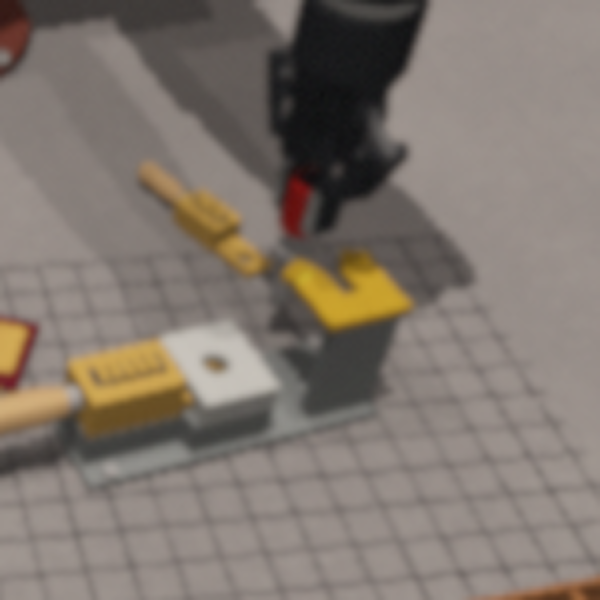

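Run:
```python
from h import *
from plant import env
import pickle
st=pickle.load(open("w6.pkl","rb"));a=cv2.imread("pics/w6.png");W=cam(env,"wrist",st)
M=toolmat(st);t=st["ee_pos"]
hsv=cv2.cvtColor(a,cv2.COLOR_BGR2HSV);H,S,V=[hsv[:,:,i].astype(int) for i in range(3)]
pl=((H>18)&(H<34)&(S>130)&(V>60))
f=lambda px,z:((M.T@(onz(W,px,z)-t))*1000).round(1)
for x in (335,340,345,350,355,358,360,362,364,370):
    ys=np.flatnonzero(pl[180:275,x])+180; g=np.flatnonzero(np.diff(ys)>2); print(x,ys[0],[(ys[i],ys[i+1],f((x,ys[i]+.5),.1)[:2],f((x,ys[i+1]-.5),.1)[:2]) for i in g],ys[-1],)
for y in (226,230,234,238): xs=np.flatnonzero(pl[y,300:420])+300;print(y,xs[0],xs[-1],len(xs),f((xs[0]-.5,y),.1))
cv2.imwrite("pics/w6n.png",cv2.resize(a[170:290,290:410],None,fx=5,fy=5,interpolation=cv2.INTER_NEAREST))
dk=(V<45)&(S<90);m=np.zeros_like(dk);m[255:297,234:281]=dk[255:297,234:281]
c,_=cv2.findContours(m.astype(np.uint8),0,1);c=max(c,key=cv2.contourArea);e=cv2.fitEllipse(c);print("disc",e,f(e[0],.1439))
```

```text
335 187 [(np.int64(223), np.int64(240), array([ 8.7, 50.7]), array([-2.8, 51.8]))] 272
340 186 [(np.int64(223), np.int64(240), array([ 8.7, 53.9]), array([-2.9, 55.1]))] 273
345 186 [(np.int64(223), np.int64(239), array([ 8.7, 57.2]), array([-2.1, 58.4]))] 272
350 185 [(np.int64(223), np.int64(239), array([ 8.6, 60.4]), array([-2.2, 61.7]))] 271
355 187 [(np.int64(223), np.int64(240), array([ 8.6, 63.7]), array([-2.9, 65.1]))] 272
358 186 [(np.int64(223), np.int64(236), array([ 8.6, 65.6]), array([-0. , 66.7]))] 273
360 186 [] 274
362 186 [] 272
364 187 [] 272
370 186 [] 272
226 360 400 41 [ 6.8 66.8 11.1]
230 360 399 40 [ 4.  67.2 11.1]
234 359 399 41 [ 1.1 66.9 11.1]
238 358 398 41 [-1.8 66.6 11.1]
disc ((256.21856689453125, 276.24285888671875), (33.623321533203125, 40.5878791809082), 90.95238494873047) [  1.2   0.5 -32.8]
```

View pics/w6n.png

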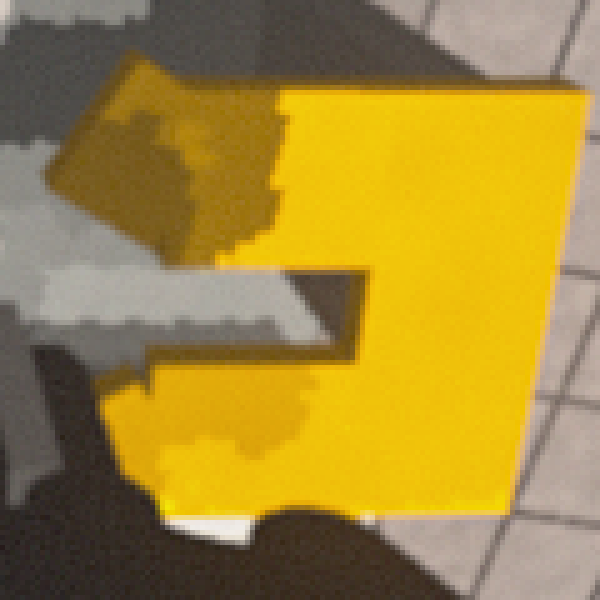

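Request:
send_rows([
  {"dx":0.5,"dy":6,"dz":0,"roll":0},
  {"dx":0.5,"dy":13,"dz":0,"roll":0},
  {"dx":0.5,"dy":20,"dz":0,"roll":0},
  {"dx":0.5,"dy":26,"dz":0,"roll":0},
  {"dx":0.5,"dy":32,"dz":0,"roll":0},
  {"dx":0.5,"dy":38,"dz":0,"roll":0},
  {"dx":0.5,"dy":42,"dz":0,"roll":0},
  {"dx":0.5,"dy":42,"dz":0,"roll":0},
])

```text
clock: 6.17
ee_pos: [0.4985, 0.2276, 0.1107]
tcp_rot: [-1.981, -2.438, -0.0]
ft_force: [0.6, -0.6, -2.0]
gripper_width: 0.029
```

```bash
python3 look.py w7; python3 -c "
import cv2
a=cv2.imread('pics/w7.png');cv2.imwrite('pics/w7n.png',cv2.resize(a[170:310,220:380],None,fx=5,fy=4,interpolation=0))"
```

```text
6.1667 [0.49849467 0.22756152 0.11068491] 0.029021020104211644 [ 0.57 -0.61 -1.97]
```

View pics/w7n.png

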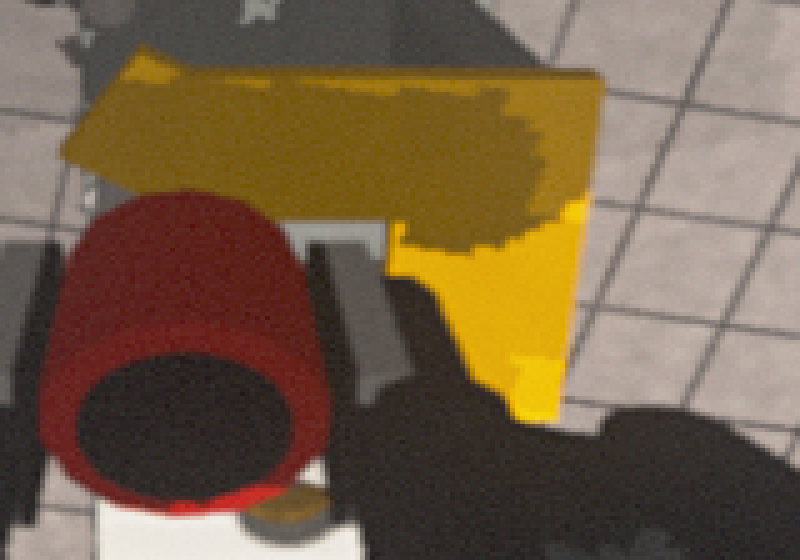

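No side force; the neck has entered the slot. Continue to the seat.

Request:
send_rows([
  {"dx":0,"dy":5,"dz":0,"roll":0},
  {"dx":0,"dy":10,"dz":0,"roll":0},
  {"dx":0,"dy":15,"dz":0,"roll":0},
  {"dx":0,"dy":18,"dz":0,"roll":0},
  {"dx":0,"dy":20,"dz":0,"roll":0},
  {"dx":0,"dy":20,"dz":0,"roll":0},
  {"dx":0,"dy":20,"dz":0,"roll":0},
])

```text
clock: 6.8
ee_pos: [0.5173, 0.2316, 0.1107]
tcp_rot: [-1.981, -2.438, 0.0]
ft_force: [0.0, -0.1, -1.4]
gripper_width: 0.0289
```

Request:
send_rows([
  {"dx":0,"dy":0,"dz":1,"roll":0},
  {"dx":0,"dy":0,"dz":2,"roll":0},
  {"dx":0,"dy":0,"dz":3,"roll":0},
  {"dx":0,"dy":0,"dz":3,"roll":0},
])

```text
clock: 7.13
ee_pos: [0.5171, 0.2316, 0.1075]
tcp_rot: [-1.981, -2.438, 0.0]
ft_force: [-0.0, -0.3, -0.6]
gripper_width: 0.0289
```

```bash
python3 look.py w8; python3 -c "
import cv2
from plant import env
a=cv2.imread('pics/w8.png');cv2.imwrite('pics/w8n.png',cv2.resize(a[170:310,220:380],None,fx=5,fy=4,interpolation=0))
im=env.snapshot('scene')[:,:,::-1];cv2.imwrite('pics/s8.png',cv2.resize(im[90:240,280:430],None,fx=4,fy=4,interpolation=2))"
```

```text
7.1333 [0.51710458 0.23158491 0.10753054] 0.028902339173630463 [-0.02 -0.34 -0.55]
```

View pics/w8n.png

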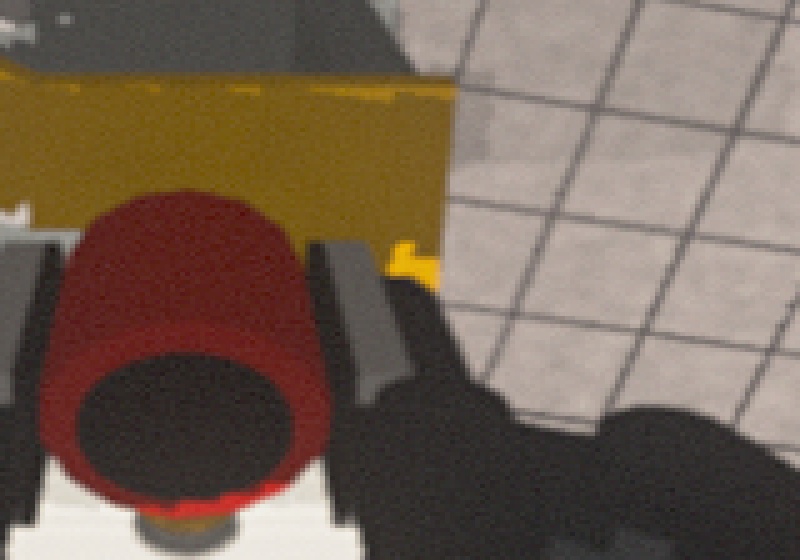

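View pics/s8.png

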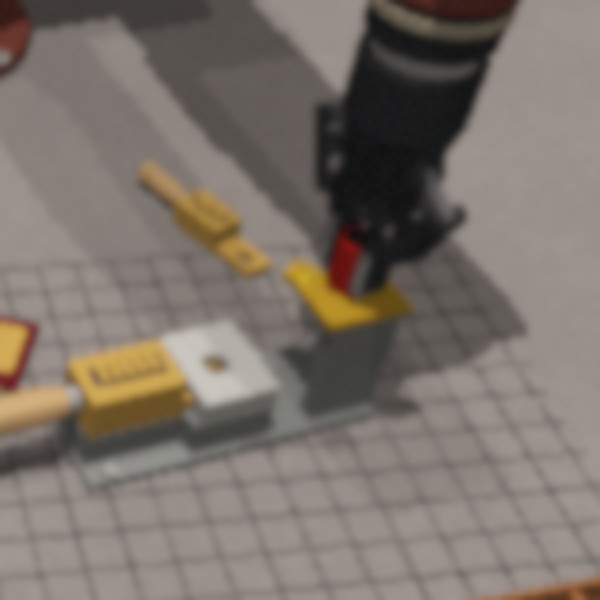

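Request:
send_rows([
  {"dx":0,"dy":0,"dz":0.5,"roll":0},
  {"dx":0,"dy":0,"dz":0.5,"roll":0},
  {"dx":0,"dy":0,"dz":0.5,"roll":0},
  {"dx":0,"dy":0,"dz":0.5,"roll":0},
  {"dx":0,"dy":0,"dz":0.5,"roll":0},
  {"dx":0,"dy":0,"dz":0.5,"roll":0},
  {"dx":0,"dy":0,"dz":0.5,"roll":0},
  {"dx":0,"dy":0,"dz":0.5,"roll":0},
], claw=1)

```text
clock: 7.9
ee_pos: [0.5174, 0.2316, 0.1073]
tcp_rot: [1.981, 2.438, 0.0]
ft_force: [-0.4, -0.1, 0.8]
gripper_width: 0.0854
```

```bash
python3 look.py w9;python3 -c "
import cv2
from plant import env
im=env.snapshot('scene')[:,:,::-1];cv2.imwrite('pics/s9.png',cv2.resize(im[90:240,280:430],None,fx=4,fy=4,interpolation=2))"
```

```text
7.9 [0.51736965 0.23160891 0.10734251] 0.08535962058360799 [-0.41 -0.12  0.83]
```

View pics/w9b.png

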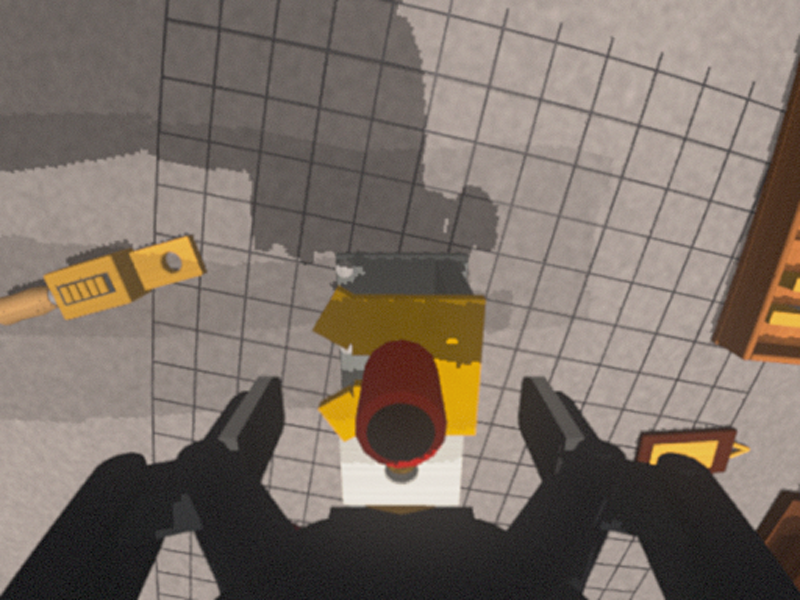

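View pics/s9.png

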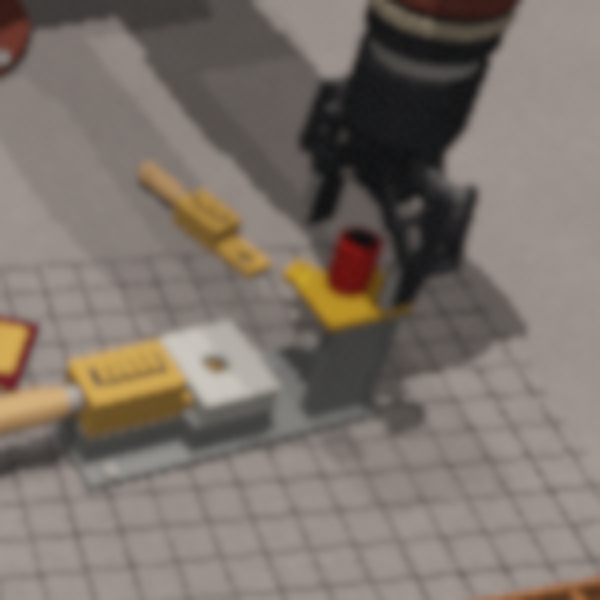

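Request:
send_rows([
  {"dx":0,"dy":0,"dz":-15,"roll":0},
  {"dx":0,"dy":0,"dz":-35,"roll":0},
  {"dx":0,"dy":0,"dz":-60,"roll":0},
  {"dx":0,"dy":0,"dz":-85,"roll":0},
  {"dx":-15,"dy":0,"dz":-95,"roll":0},
  {"dx":-45,"dy":0,"dz":-95,"roll":0},
  {"dx":-75,"dy":0,"dz":-95,"roll":0},
  {"dx":-105,"dy":0,"dz":-95,"roll":0},
  {"dx":-135,"dy":0,"dz":-95,"roll":0},
  {"dx":-155,"dy":0,"dz":-95,"roll":0},
])

```text
clock: 8.83
ee_pos: [0.5494, 0.0775, 0.2023]
tcp_rot: [1.982, 2.437, -0.0]
ft_force: [0.1, 0.5, -1.1]
gripper_width: 0.0855
```

```bash
python3 look.py w10
python3 - <<'E'
from h import *
from plant import env
st=env.state();print(delta(st,(.5501,.0768,.038),np.radians(11.8)))
E
```

```text
8.8333 [0.54938969 0.07750943 0.20232347] 0.0855214800118346 [ 0.13  0.46 -1.07]
(array([  1.9,   0.4, 164.2]), np.float64(-0.0029))
```

View pics/w10b.png

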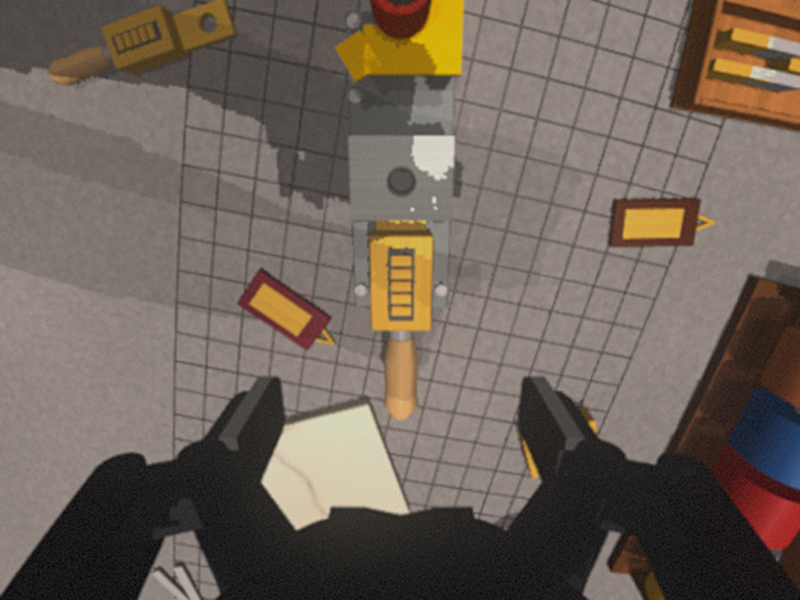

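Run:
```python
from h import *
from plant import env
import pickle
st=pickle.load(open("st2.pkl","rb"));W=cam(env,"wrist",st)
for px in ((374,389),(410,490),(301,514)): print(onz(W,np.array(px)/1.5625,.012))
st=pickle.load(open("w10.pkl","rb"));W=cam(env,"wrist",st)
print("bore",onz(W,np.array((401,181))/1.5625,.0545)); print("block",onz(W,np.array((401.5,(235+331)/2))/1.5625,.068))
T=cam(env,"top")
for p in ((258,209),(297,188),(318,227.5),(279,248.5)): print(onz(T,p,.012))
```

```text
[ 0.54628977 -0.05657403  0.012     ]
[ 0.61133069 -0.18083237  0.012     ]
[ 0.49102698 -0.24502275  0.012     ]
bore [0.53596995 0.14449921 0.0545    ]
block [0.55019782 0.07804341 0.068     ]
[ 0.5443011 -0.0657666  0.012    ]
[ 0.60886674 -0.18618171  0.012     ]
[ 0.48724781 -0.24966682  0.012     ]
[ 0.42339999 -0.12982038  0.012     ]
```

Request:
send_rows([
  {"dx":2,"dy":0.5,"dz":25,"roll":-0.003},
  {"dx":2,"dy":0.5,"dz":55,"roll":-0.003},
  {"dx":2,"dy":0.5,"dz":85,"roll":-0.003},
  {"dx":2,"dy":0.5,"dz":110,"roll":-0.003},
  {"dx":2,"dy":0.5,"dz":130,"roll":-0.003},
  {"dx":2,"dy":0.5,"dz":146,"roll":-0.003},
  {"dx":2,"dy":0.5,"dz":157,"roll":-0.003},
  {"dx":2,"dy":0.5,"dz":163,"roll":-0.003},
  {"dx":2,"dy":0.5,"dz":164,"roll":-0.003},
  {"dx":2,"dy":0.5,"dz":164,"roll":-0.003},
])

```text
clock: 9.72
ee_pos: [0.5494, 0.082, 0.0388]
tcp_rot: [1.977, 2.441, 0.0]
ft_force: [0.2, 0.4, 0.1]
gripper_width: 0.0853
```

```bash
python3 look.py w11
```

```text
9.7167 [0.54939952 0.08198612 0.03875005] 0.08533411187459024 [0.17 0.42 0.12]
```

View pics/w11b.png

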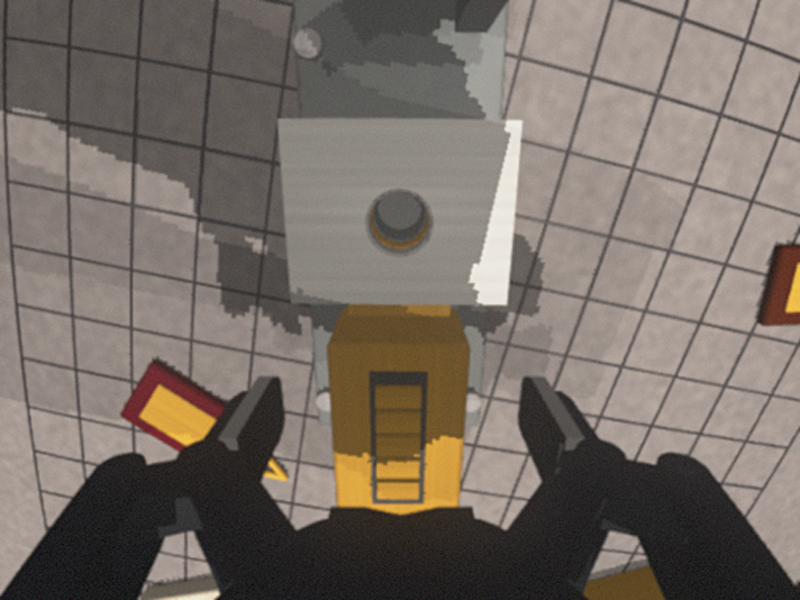

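Request:
send_rows([
  {"dx":-5,"dy":0,"dz":0,"roll":0},
  {"dx":-5,"dy":0,"dz":0,"roll":0},
])

```text
clock: 9.93
ee_pos: [0.5512, 0.0763, 0.0394]
tcp_rot: [1.977, 2.44, 0.001]
ft_force: [0.3, 0.7, -0.1]
gripper_width: 0.0851
```

Request:
send_rows([
  {"dx":0,"dy":0,"dz":0,"roll":0},
  {"dx":0,"dy":0,"dz":0,"roll":0},
  {"dx":0,"dy":0,"dz":0,"roll":0},
  {"dx":0,"dy":0,"dz":0,"roll":0},
  {"dx":0,"dy":0,"dz":0,"roll":0},
  {"dx":0,"dy":0,"dz":0,"roll":0},
  {"dx":0,"dy":0,"dz":0,"roll":0},
  {"dx":0,"dy":0,"dz":0,"roll":0},
], claw=0, force=70)

```text
clock: 10.6
ee_pos: [0.5503, 0.077, 0.0387]
tcp_rot: [1.977, 2.441, 0.0]
ft_force: [-1.8, -0.8, 5.7]
gripper_width: 0.0429
```

```bash
python3 look.py w12
```

```text
10.6 [0.55030294 0.07702365 0.03869842] 0.04285819880934037 [-1.79 -0.77  5.71]
```

View pics/w12b.png

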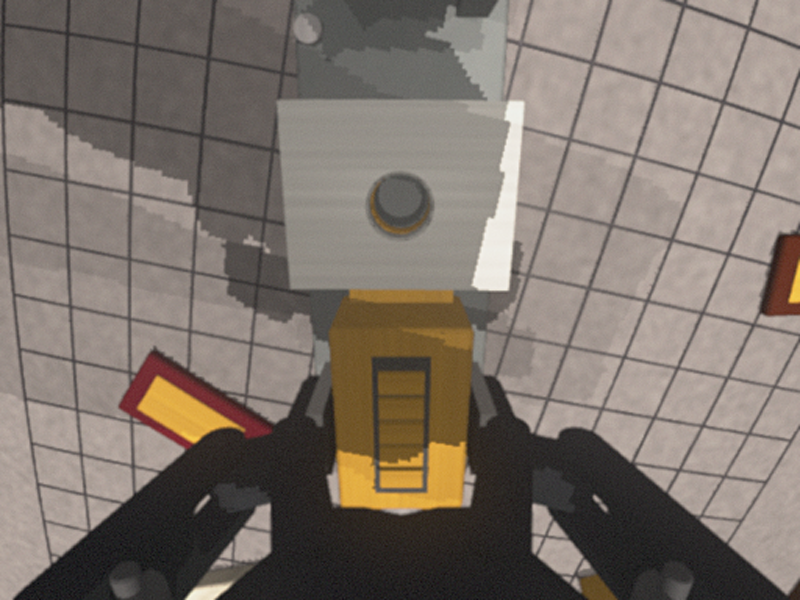

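Request:
send_rows([
  {"dx":0,"dy":0,"dz":-0.5,"roll":0},
  {"dx":-4,"dy":0,"dz":-1,"roll":0},
  {"dx":-11,"dy":0,"dz":-1,"roll":0},
  {"dx":-19,"dy":0,"dz":-1,"roll":0},
  {"dx":-28,"dy":0,"dz":-1,"roll":0},
  {"dx":-37,"dy":0,"dz":-1,"roll":0},
  {"dx":-46,"dy":0,"dz":-1,"roll":0},
  {"dx":-55,"dy":0,"dz":-1,"roll":0},
  {"dx":-63,"dy":0,"dz":-1,"roll":0},
  {"dx":-70,"dy":0,"dz":-1,"roll":0},
])

```text
clock: 11.48
ee_pos: [0.5648, 0.0074, 0.0392]
tcp_rot: [-1.978, -2.44, 0.0]
ft_force: [1.2, 0.9, -5.8]
gripper_width: 0.0431
```

```bash
python3 look.py w13; python3 -c "
import cv2
from plant import env
im=env.snapshot('scene')[:,:,::-1];cv2.imwrite('pics/s13.png',cv2.resize(im[90:270,180:420],None,fx=3.3,fy=3.3,interpolation=2))"
```

```text
11.4833 [0.56484937 0.00741858 0.03920623] 0.043142846379908215 [ 1.22  0.94 -5.79]
```

View pics/w13b.png

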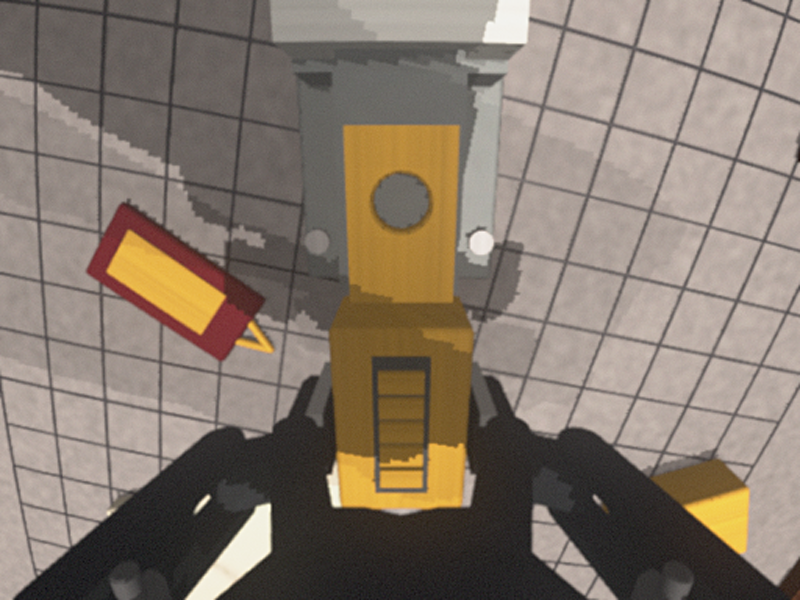

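View pics/s13.png

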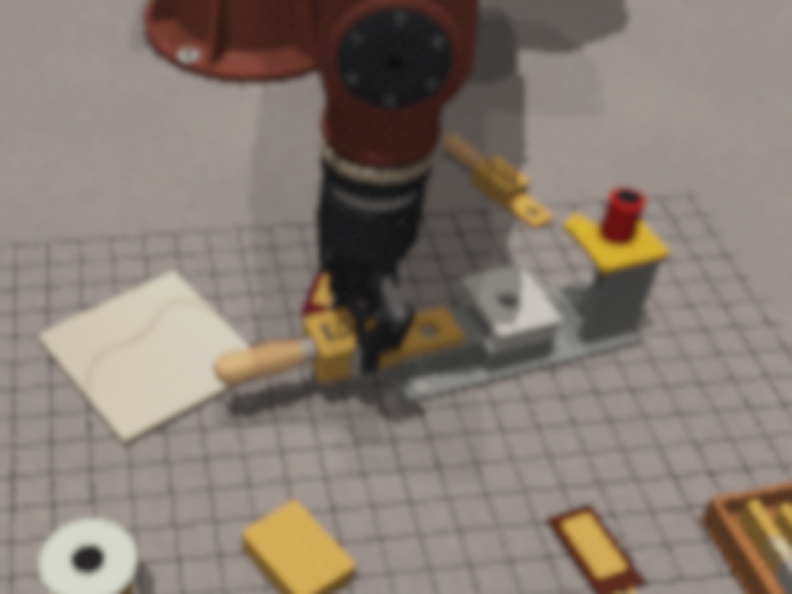

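Request:
send_rows([
  {"dx":-3,"dy":0,"dz":-5,"roll":0},
  {"dx":-15,"dy":-5,"dz":-10,"roll":0},
  {"dx":-32,"dy":-14,"dz":-12,"roll":0},
  {"dx":-50,"dy":-25,"dz":-12,"roll":0},
  {"dx":-70,"dy":-36,"dz":-12,"roll":0},
  {"dx":-90,"dy":-48,"dz":-12,"roll":0},
  {"dx":-110,"dy":-59,"dz":-12,"roll":0},
  {"dx":-128,"dy":-69,"dz":-12,"roll":0},
  {"dx":-142,"dy":-76,"dz":-12,"roll":0},
  {"dx":-149,"dy":-80,"dz":-12,"roll":0},
])

```text
clock: 12.42
ee_pos: [0.517, -0.1559, 0.052]
tcp_rot: [1.978, 2.439, -0.001]
ft_force: [-0.8, 0.0, -5.3]
gripper_width: 0.0429
```

Request:
send_rows([
  {"dx":0,"dy":0,"dz":0,"roll":0},
  {"dx":0,"dy":0,"dz":0,"roll":0},
])

```text
clock: 12.58
ee_pos: [0.5174, -0.1538, 0.0516]
tcp_rot: [1.978, 2.44, 0.001]
ft_force: [0.4, 0.3, -5.0]
gripper_width: 0.043
```

```bash
python3 look.py w14; python3 -c "
import cv2
from plant import env
im=env.snapshot('top')[:,:,::-1];cv2.imwrite('pics/t14.png',cv2.resize(im[150:300,130:350],None,fx=3.6,fy=3.6,interpolation=2))
im=env.snapshot('scene')[:,:,::-1];cv2.imwrite('pics/s14.png',cv2.resize(im[90:270,150:390],None,fx=3.3,fy=3.3,interpolation=2))"
```

```text
12.5833 [ 0.51738968 -0.15378624  0.05161334] 0.04301671442961949 [ 0.43  0.31 -4.98]
```

View pics/w14b.png

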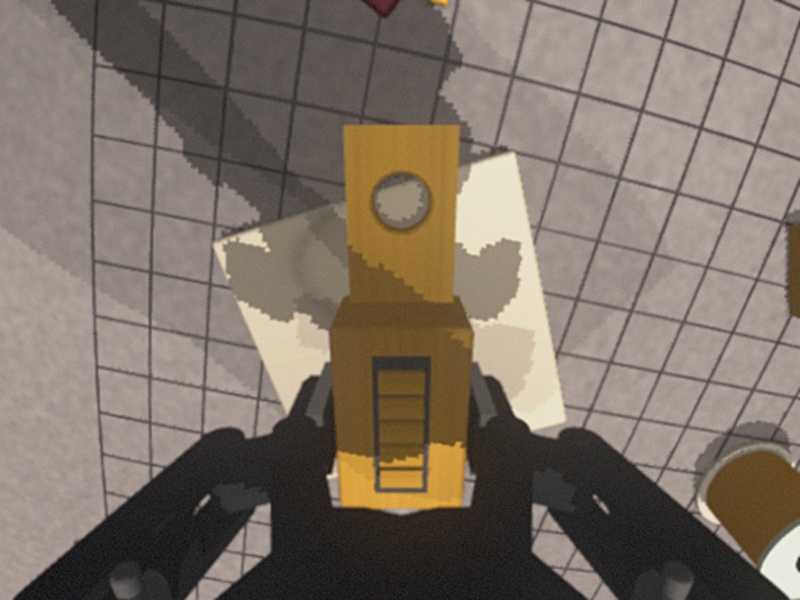

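View pics/s14.png

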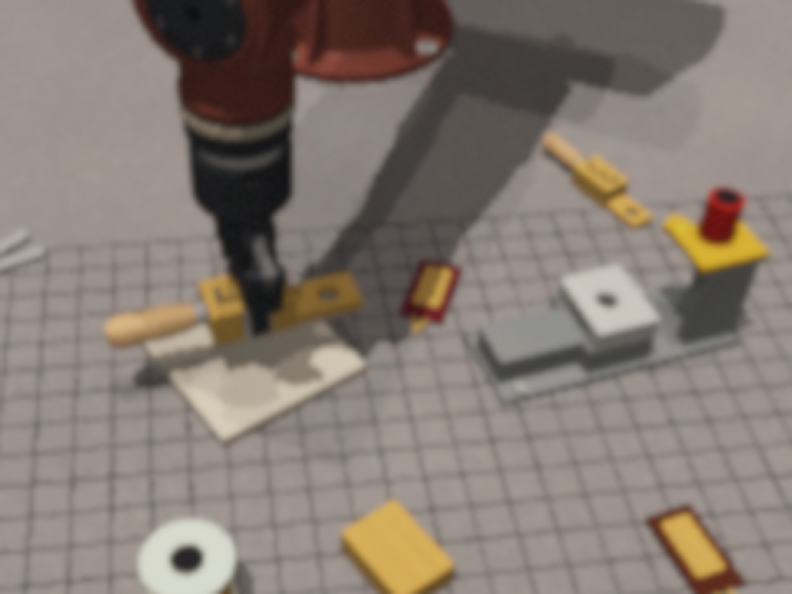

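Run:
```python
from h import *
from plant import env
import pickle
st=pickle.load(open("w14.pkl","rb"));W=cam(env,"wrist",st)
P=[onz(W,np.array(px)/1.5625,.012) for px in ((515,152),(214,241),(566,420))];print(P,(P[1]+P[2])/2,np.linalg.norm(P[0]-P[1]),np.linalg.norm(P[0]-P[2]))
```

```text
[array([ 0.54689816, -0.06011366,  0.012     ]), array([ 0.42611169, -0.12404345,  0.012     ]), array([ 0.61161504, -0.18064017,  0.012     ])] [ 0.51886336 -0.15234181  0.012     ] 0.13666158873315282 0.13680245842880406
```

Request:
send_rows([
  {"dx":0,"dy":0,"dz":6,"roll":0},
  {"dx":0,"dy":0,"dz":13,"roll":0},
  {"dx":0,"dy":0,"dz":19,"roll":0},
  {"dx":0,"dy":0,"dz":24,"roll":0},
  {"dx":0,"dy":0,"dz":28,"roll":0},
  {"dx":0,"dy":0,"dz":30,"roll":0},
  {"dx":0,"dy":0,"dz":30,"roll":0},
  {"dx":0,"dy":0,"dz":30,"roll":0},
])

```text
clock: 13.4
ee_pos: [0.5174, -0.1538, 0.0213]
tcp_rot: [-1.978, -2.441, -0.0]
ft_force: [0.0, 0.2, -5.4]
gripper_width: 0.0431
```

Request:
send_rows([
  {"dx":0,"dy":0,"dz":0.7,"roll":0},
  {"dx":0,"dy":0,"dz":1.4,"roll":0},
  {"dx":0,"dy":0,"dz":2,"roll":0},
  {"dx":0,"dy":0,"dz":2.5,"roll":0},
  {"dx":0,"dy":0,"dz":3,"roll":0},
  {"dx":0,"dy":0,"dz":3,"roll":0},
  {"dx":0,"dy":0,"dz":3,"roll":0},
])

```text
clock: 13.98
ee_pos: [0.5173, -0.1538, 0.0183]
tcp_rot: [-1.978, -2.441, -0.0]
ft_force: [0.5, 0.7, -6.3]
gripper_width: 0.0431
```

Request:
send_rows([
  {"dx":0,"dy":0,"dz":0.4,"roll":0},
  {"dx":0,"dy":0,"dz":0.8,"roll":0},
  {"dx":0,"dy":0,"dz":1.2,"roll":0},
  {"dx":0,"dy":0,"dz":1.2,"roll":0},
  {"dx":0,"dy":0,"dz":1.2,"roll":0},
])

```text
clock: 14.4
ee_pos: [0.5173, -0.1538, 0.017]
tcp_rot: [-1.978, -2.441, -0.0]
ft_force: [-0.9, 0.7, -4.6]
gripper_width: 0.0431
```

Request:
send_rows([
  {"dx":0,"dy":0,"dz":0.3,"roll":0},
  {"dx":0,"dy":0,"dz":0.6,"roll":0},
  {"dx":0,"dy":0,"dz":0.6,"roll":0},
  {"dx":0,"dy":0,"dz":0.6,"roll":0},
])

```text
clock: 14.73
ee_pos: [0.5174, -0.1538, 0.0167]
tcp_rot: [1.978, 2.441, 0.0]
ft_force: [-0.9, 1.5, -1.4]
gripper_width: 0.0431
```

Slab carries most of the weight. Release.

Request:
send_rows([
  {"dx":0,"dy":0,"dz":0,"roll":0},
  {"dx":0,"dy":0,"dz":0,"roll":0},
  {"dx":0,"dy":0,"dz":0,"roll":0},
  {"dx":0,"dy":0,"dz":0,"roll":0},
  {"dx":0,"dy":0,"dz":0,"roll":0},
  {"dx":0,"dy":0,"dz":0,"roll":0},
  {"dx":0,"dy":0,"dz":0,"roll":0},
  {"dx":0,"dy":0,"dz":0,"roll":0},
], claw=1)

```text
clock: 15.4
ee_pos: [0.5174, -0.1538, 0.0165]
tcp_rot: [1.978, 2.441, 0.0]
ft_force: [0.8, -0.3, 0.1]
gripper_width: 0.0854
```

Request:
send_rows([
  {"dx":0,"dy":0,"dz":-10,"roll":0},
  {"dx":0,"dy":0,"dz":-25,"roll":0},
  {"dx":0,"dy":0,"dz":-50,"roll":0},
  {"dx":0,"dy":0,"dz":-80,"roll":0},
  {"dx":0,"dy":0,"dz":-110,"roll":0},
  {"dx":0,"dy":0,"dz":-140,"roll":0},
  {"dx":0,"dy":0,"dz":-170,"roll":0},
  {"dx":0,"dy":0,"dz":-190,"roll":0},
  {"dx":0,"dy":0,"dz":-200,"roll":0},
  {"dx":0,"dy":0,"dz":-200,"roll":0},
])

```text
clock: 16.23
ee_pos: [0.5184, -0.1544, 0.2194]
tcp_rot: [1.975, 2.438, 0.001]
ft_force: [0.4, 0.5, -0.0]
gripper_width: 0.0852
```

```bash
python3 look.py w15; python3 -c "
import cv2
from plant import env
im=env.snapshot('scene')[:,:,::-1];cv2.imwrite('pics/s15.png',cv2.resize(im[90:270,150:390],None,fx=3.3,fy=3.3,interpolation=2))"
```

```text
16.2333 [ 0.51838228 -0.1543858   0.2194375 ] 0.0852250509017159 [ 0.44  0.47 -0.01]
```

View pics/w15b.png

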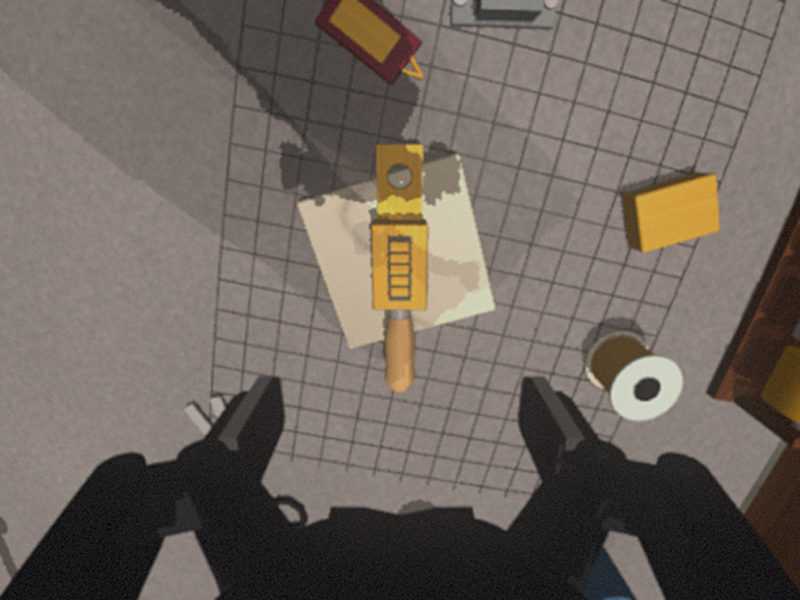

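View pics/s15.png

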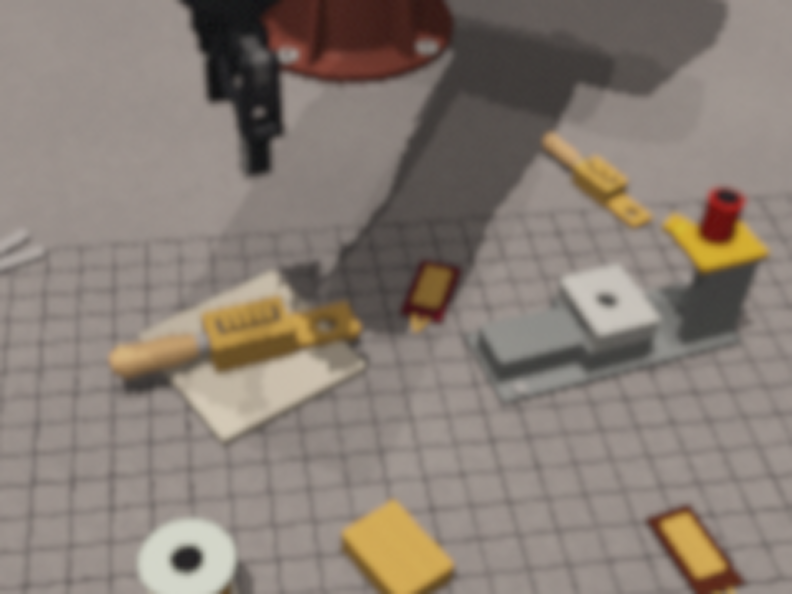

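Run:
```python
from h import *
from plant import env
import pickle
st=pickle.load(open("w15.pkl","rb"));W=cam(env,"wrist",st)
f=lambda p,z:onz(W,np.array(p)/1.5625,z)
c=[f(p,.012) for p in ((298,203),(459,155),(495,308),(351,348))]
b=f((400,(225+308)/2),.046);s=np.mean(c,0);print("slab",s,"block",b,"diff mm",((b-s)[:2]*1000).round(1))
env.hand_in()
```

```text
slab [ 0.51908982 -0.15337767  0.012     ] block [ 0.51825096 -0.15252539  0.046     ] diff mm [-0.8  0.9]
the job is handed in; nothing more can be done
```

The job is done and handed in at about 16 s. No verdict was reported, so what follows rests on my own checks.

- **Pin:** I drew it 70 mm straight up, carried it round and slid it into the yellow notch from the open side, with no noticeable side force. I set it down within about half a millimetre and let go. The last scene picture shows it upright with its head on the plate. I didn't measure its final position after release. By my estimate at release it was about 1 mm from the seat.
- **Holder:** I gripped it across the brass block, slid it 70 mm out and laid it on the slab. The wrist force showed the slab carrying most of its weight before I let go. The last wrist picture shows it right way up, with the block centre within about 1 mm of the slab centre on both axes.
- **Other things:** none of the bystanders I could see in the last pictures looked moved. I didn't measure them, and the glue bottle wasn't in those views.

**Disagreements:**
- The top and wrist cameras differed by about 3 to 6 mm on the pin and block positions. I used values in between, and both grasps came out centred.
- One early move was refused because I left out a key. It moved nothing.
- The first descent onto the block was about 5 mm off along the holder. I corrected it before closing the gripper.

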